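# Feed the work pallet into the engraving machine

## Robot

A 6-joint arm with a two-finger parallel gripper is mounted at the origin on a cart in front of the work surface, level with it; the furniture and walls round the work are solid. World frame = base frame: x ahead of the robot, y to its left, z up, the work surface at z = 0. Lengths are in m, angles in rad, forces in N, time in s.
With the tool pointing down it reaches from about 0.375 to 0.9 m from the base axis. Payload 3.1 kg.
Tool frame: the origin (TCP) lies between the finger pads; the fingertips stand 8 mm ahead of it and the grasp point (between the pads) lies 11 mm behind it; z points along the fingers, y is the line along which they close (so a half turn about z gives the same grasp; the last joint's range is limited). The gripper opens to 87 mm and grips with 3 to 60 N. Pads are 19 mm wide; open, the fingers measure 117 mm over their backs; the gripper's body (75 mm by 190 mm) begins 51 mm behind the grasp point.
Start: joints at [-1.367, 0.527, 1.433, -0, 1.181, -0.178], TCP at [0.233, -0.58, 0.231] pointing down, gripper open.
Joint ranges: [-3.08, 3.08], [-0.75, 2.2], [0.22, 2.44], [-1.43, 4.57], [0, 2.65], [-2.85, 2.85]. Speed limits (rad/s): [2.79, 2.79, 3.14, 3.14, 3.14, 3.14].

## Interface

Orientations are given as a unit quaternion [x, y, z, w].
In Python, from rig import robot, vision, job gives the robot as it stands.
- The arm moves only by the shell command python3 -m handwheel 'ROWS' [OPENING] [FORCE]. ROWS is JSON, a list of rows, each a list of 4 numbers: the shift along the tool's x, y, z as a fraction of full scale, then the turn about the tool's z as a fraction of full scale. A call has 1 to 20 rows; each row is the pose to reach, as a shift and turn from the pose commanded when the call began, along the tool's axes at that moment, turning the shorter way round; what a row does not reach only later rows make up. Full scale, the value 1, is 300 mm for a shift and 2 pi rad for a turn. A row lasts 1/12 s, in which the tool goes at most 41.7 mm and 7.16 degrees, less where a joint would pass 70% of its speed; a pose out of reach is approached as far as the arm can. A call with a number of a shift or a turn outside -1 to 1 is refused whole. A call with a gripper value outside its range is refused whole. OPENING is the opening in per cent of the stroke, from 0 (shut) to 100 (fully open), set as the call begins (- or left out, the last holds). The fingers move at their own pace and stop on an object; FORCE is the grip in N (left out, the last holds). Time passes only in rows, so rows that repeat a pose let the fingers close. It gives the time, the measured TCP pose, the force, the opening and the grip force at its end, in the units of the state.
- robot.get_obs(): the state, without advancing time (a new reading comes with each control period).
- vision.camera(name): name is "scene" or "top" or "wrist"; returns a dict with "frame" (384x512x3 uint8, red, green, blue), "K" (3x3 intrinsics, pixels), "cam_to_world" (4x4, takes a point from camera to world coordinates); the wrist camera has in their place "hand_eye" (4x4, takes a point from camera to tool coordinates, whose origin is the TCP and whose axes are the flange's). Camera axes: x right, y down, z forward; pixel columns grow to the right and rows downward; lengths in m; the calibration is good to about 2 mm. A picture is of the moment at which its call begins: read the wrist's pose just before it. There is no depth.
- job.hand_in(): hands the job in; it is judged then, once.
Trained networks look in the newest picture that a camera, given by its name, has taken for a name from the list of things; names that differ only in an ending like _2 or _b are one class to them, and where a whole thing is asked for, a point or a joint stands for the part that bears it (a point fixed in the world has none). Each returns a list of dicts, best first, with "conf" (0 to 1); they miss things now and then, are a little off and sometimes report something else, mostly with a low value. They report only what shows in the picture. A call takes as long as a camera call.
- vision.look_for(camera, label): "point" ([row, column] in pixels, amid what is visible of it).
- vision.outline_of(camera, label): "mask" (384x512 bool, what is visible of it) and "point" ([row, column] in pixels, amid what is visible of it).
The state is a dict: "time": time; "q": joint angles; "joint_velocities": joint speeds; "joint_torque": joint torques, N m; "position": TCP position; "tool_rot": TCP orientation; "ft_force": force on the tool from outside, world axes, zero at the start; "moment": the same for the moment, N m; "grip_width": finger opening in m; "grip_force": force on a finger pad.
Only numpy, scipy, OpenCV 4.12 (cv2) and the standard library are available. Lean on these libraries where they do the work, as an engineer would, in place of code of your own. Each camera call takes 0.05 s, during which the arm holds its last target. There are 200 camera calls.

## Task

Load the engraving machine: slide the pallet with the bangle on it off the bench block, over the raised sill and along the slideway, and push it gently home against the sprung buffer until the brass catch drops behind it. Keep the pallet down on the surfaces and level so that the bangle stays round its boss, never force it if it catches or has come to the end, then let go; leave the other things on the bench alone.

Things in the scene. Friction and masses are not known exactly. Their poses are not given: they have to be found in the camera images.
- engraver: Small engraving machine, fixed: grey base 217 x 114 mm, blue column (x 17-117, y over 110 mm, 320 mm tall) behind. Origin on the bench under the mouth of its slideway; +x runs inward along the slideway, +y to the column, z up. Steel slideway 28.5 mm above the origin, x = 3 to 217 mm. Its inner end has an aluminium end stop with a black sprung buffer and a brass roller catch.
- sill (a point): Middle of the slideway's rounded front edge, at slideway height; axes as the machine's. It stands 2.5 to 4 mm higher than the bench block: a step up.
- guides (a point): On the slideway's centre line, 39 mm in from the sill, at slideway height, axes as the machine's. From here inward the side rails are 79 mm apart (flared wider towards the mouth), and hold-down lips, 69 mm apart, pass over the pallet's edges: underside 11.7 mm, top 17 mm above the slideway.
- mid_home (a point): On the centre line at slideway height, 75 mm in from the machine's origin: where the pallet's origin is when the catch drops, if the end stop is in mid position. The last user clamped the stop up to 20 mm either way of that; its place is not reported: feel for it. The buffer is met 4 mm before the catch drops and is solid 3 mm after.
- pallet: Loose aluminium work pallet, 130 x 76 x 8 mm, 0.36-0.59 kg. Origin: centre of its underside; +x to its rounded nose, which goes in first; z up. A steel striker ridge by the nose (x 55-64 mm, 18 mm wide, top 12.5 mm above the underside) is what the catch drops behind. 1.5 mm play to each rail, 3.7 mm under the lips. Starts on the bench block, nose to the machine, a little off-line and skew.
- grip (a point): Place to hold the pallet's black upright grip: at pallet x = +30 mm, y = 0, 44 mm above the underside. The grip is 12 mm thick (pallet y) by 22 mm (pallet x) and stands from 8 to 54 mm above the underside. Axes as the pallet's.
- brass_bangle: Loose brass bangle, 57 x 63 mm, 12 mm high, 30 g, lying on the pallet round a 5 mm high wooden boss centred at pallet x = -27 mm, with 2 to 5 mm of play. Origin: centre of its underside.
- bench_block: Dark steel bench block, 108 x 92 x 26 mm, fixed, standing as a feed table under the pallet, its edge 10 to 17 mm before the sill. Origin: centre of its underside, +x towards the machine; its top is 26 mm above that.
- catch (a joint): Brass roller catch, rad: 0 = down, positive = lifted. Its roller rides up the pallet's ridge (about 0.12 rad) and drops behind it; it resists with only 2 to 3 N.
- buffer (a joint): Travel of the sprung, damped buffer, m: 0 = out, 0.007 = solid. It pushes back with 2 N at first touch, 6 N where the catch drops (0.004), 9 N when solid, and then keeps the latched pallet pressed back against the catch. Dragging the pallet takes a further 2 to 5 N. It is damped: push slowly.
- wax_bar: Dark red bar of carving wax, 29 x 116 x 28 mm, lying loose on the bench in front and to the right of the machine. Origin: centre of the underside.
- masking_tape: Roll of masking tape, 96 mm across, 25 mm high, lying loose on the bench to the left. Origin: centre of the underside.

How it is judged:
By the outcome, as a careful person would: the job done as asked, in the order asked, and still so for the second after the job is handed in, with the robot touching nothing.
It also fails if it takes over 61 s, if anything falls off the work surface, if the arm or the gripper's body presses on something with over 40 N, if the wrist force passes 120 N, or if a joint passes its speed limit or range.

## Working session

There is one attempt and no reset: what is moved stays moved. The work goes in short steps, Python scripts to look and compute and a shell command to move; the robot and the scene stay as the last step left them, time stands still between calls to the robot, and variables do not carry over. Pictures are saved under pics/ and viewed, at most 10 in all, crops included, and the job is handed in when it is done.

```bash
ls; mkdir -p pics; cat > h.py <<'E'
import numpy as np, cv2
from rig import robot, vision, job
from scipy.spatial.transform import Rotation as R
def ray_pt(cam, px, z):
    K=np.array(cam["K"]);T=np.array(cam["cam_to_world"])
    d=T[:3,:3]@np.linalg.inv(K)@np.array([px[1],px[0],1.0]);o=T[:3,3]
    return o+d*(z-o[2])/d[2]
def proj(cam,P):
    T=np.linalg.inv(np.array(cam["cam_to_world"]));p=T[:3,:3]@np.array(P)+T[:3,3]
    u=np.array(cam["K"])@p;return u[1]/u[2],u[0]/u[2]
E
python3 - <<'E'
from h import *
o=robot.get_obs();print({k:np.round(v,3) for k,v in o.items()})
ims=[]
for n in("scene","top"):
    c=vision.camera(n);ims.append(c["frame"])
    print(n,np.round(c["K"],1).tolist(),np.round(c["cam_to_world"],3).tolist())
    for l,z in(("engraver",.03),("pallet",.034),("grip",.08),("brass_bangle",.04),("bench_block",.026),("wax_bar",.028),("masking_tape",.025),("catch",.05),("buffer",.04)):
        r=vision.look_for(n,l)
        for q in r[:2]: print(l,np.round(q["conf"],2),np.round(q["point"],1),np.round(ray_pt(c,q["point"],z),3))
    cv2.imwrite(f"pics/{n}0.png",cv2.resize(c["frame"][...,::-1],(800,600),interpolation=cv2.INTER_CUBIC))
E
```

```text
pics
{'time': np.float64(0.0), 'q': array([-1.368,  0.528,  1.434, -0.   ,  1.181, -0.178]), 'joint_velocities': array([ 0.   ,  0.   ,  0.001,  0.   , -0.001, -0.001]), 'joint_torque': array([  0.   , -44.004, -17.659,   0.063,   0.058,  -0.   ]), 'position': array([ 0.233, -0.579,  0.23 ]), 'tool_rot': array([ 0.982,  0.19 , -0.   , -0.001]), 'ft_force': array([-0.827, -0.062,  0.383]), 'moment': array([ 0.04 , -0.005,  0.048]), 'grip_force': np.float64(0.0), 'grip_width': np.float64(0.087)}
scene [[388.4, 0.0, 257.3], [0.0, 388.4, 192.3], [0.0, 0.0, 1.0]] [[-0.765, -0.3, 0.57, -0.165], [-0.644, 0.339, -0.686, 0.842], [0.012, -0.892, -0.452, 0.643], [0.0, 0.0, 0.0, 1.0]]
engraver 0.78 [193.2 215.4] [0.712 0.013 0.03 ]
pallet 0.63 [225.4 214.5] [0.558 0.168 0.034]
pallet 0.41 [272.4 192.9] [0.441 0.356 0.034]
brass_bangle 0.74 [221.3 207. ] [0.584 0.173 0.04 ]
bench_block 0.51 [234.1 227.3] [0.506 0.168 0.026]
bench_block 0.42 [192.1 213.7] [0.729 0.006 0.026]
wax_bar 0.41 [199.2 331.1] [ 0.389 -0.218  0.028]
masking_tape 0.92 [271.6 195.2] [0.448 0.343 0.025]
masking_tape 0.18 [192.4 214.2] [0.727 0.005 0.025]
catch 0.58 [195.4 256.6] [ 0.57  -0.039  0.05 ]
top [[407.0, 0.0, 253.2], [0.0, 407.0, 187.2], [0.0, 0.0, 1.0]] [[0.025, -0.996, 0.09, 0.438], [-1.0, -0.024, 0.007, 0.017], [-0.005, -0.09, -0.996, 1.121], [0.0, 0.0, 0.0, 1.0]]
engraver 0.95 [152.1 256.8] [0.632 0.017 0.03 ]
pallet 0.9 [173.1 201.5] [0.571 0.165 0.034]
grip 0.29 [208.6 135.3] [0.47  0.325 0.08 ]
bench_block 0.63 [180.3 225.2] [0.554 0.101 0.026]
wax_bar 0.85 [235.1 369.1] [ 0.416 -0.287  0.028]
masking_tape 0.85 [200.4 137.9] [0.494 0.335 0.025]
catch 0.74 [236.5 367.2] [ 0.413 -0.276  0.05 ]
catch 0.49 [168.4 286.9] [ 0.587 -0.063  0.05 ]
```

View pics/top0.png

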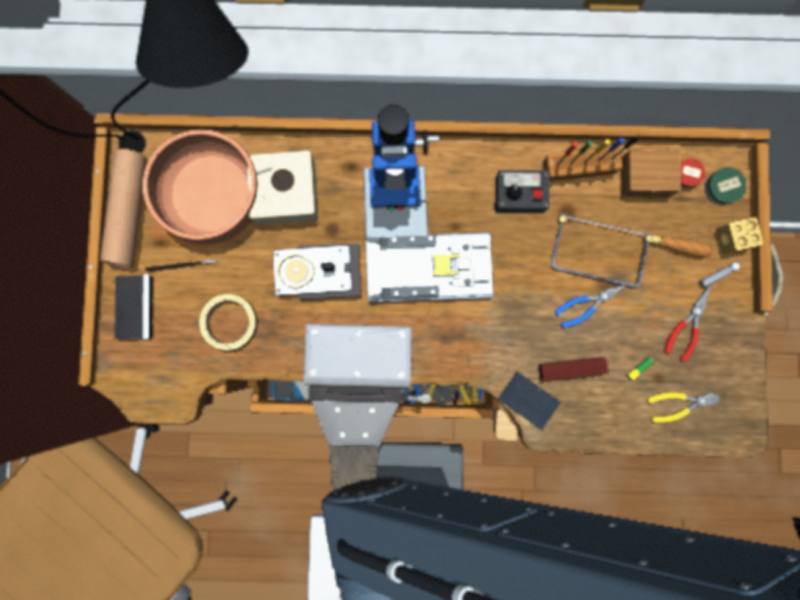

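View pics/scene0.png

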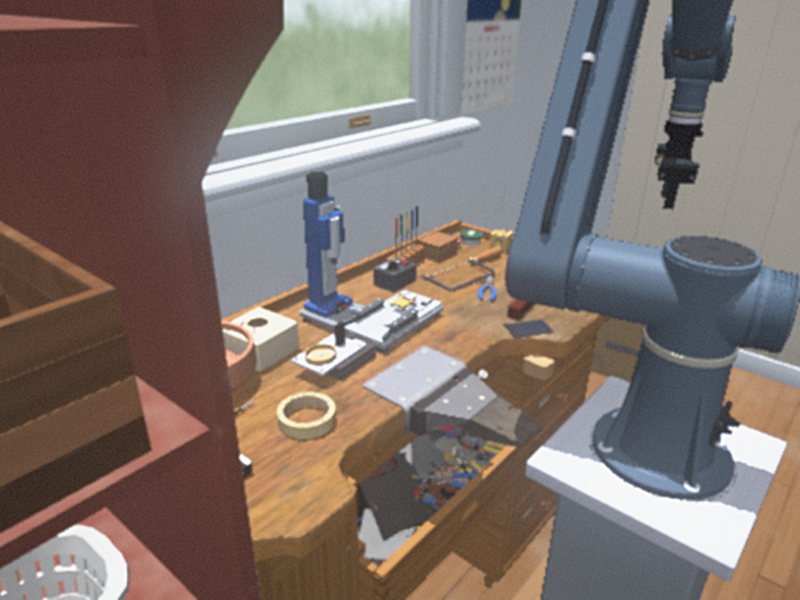

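The top view shows the pallet at about (315,270) with its grip at (328,267). The slideway runs from x≈367 to 492 around y≈267, with the catch at (445,265) and the column behind at (395,170). So the slide direction is about world −y. I'll move over the work for a wrist view.

```bash
python3 -m handwheel '[[0.06,-0.06,-0.02,-0.01],[0.15,-0.14,-0.05,-0.03],[0.24,-0.22,-0.08,-0.05],[0.33,-0.3,-0.117,-0.07],[0.42,-0.38,-0.117,-0.09],[0.51,-0.46,-0.117,-0.11],[0.6,-0.54,-0.117,-0.13],[0.69,-0.62,-0.117,-0.15],[0.75,-0.69,-0.117,-0.17],[0.8,-0.74,-0.117,-0.185],[0.817,-0.75,-0.117,-0.19],[0.817,-0.75,-0.117,-0.19],[0.817,-0.75,-0.117,-0.19]]'
python3 -c "
from h import *
o=robot.get_obs();p=o['position'];r=R.from_quat(o['tool_rot']).as_matrix();print(p,r.round(3))
d=r.T@(np.array([.50,.06,.33])-p);print(d/0.3)"
```

```text
time: 2.08
position: [0.3768, -0.2806, 0.2659]
tool_rot: [0.706, 0.708, -0.0, 0.001]
ft_force: [0.4, -0.5, 0.6]
grip_width: 0.0869
grip_force: 0.0
[ 0.37680896 -0.28063871  0.26594283] [[-0.004  1.     0.   ]
 [ 1.     0.004 -0.002]
 [-0.002  0.    -1.   ]]
[ 1.13351474  0.415188   -0.21506536]
```

```bash
python3 -m handwheel '[[0.08,0.03,-0.02,0],[0.2,0.08,-0.04,0],[0.32,0.13,-0.07,0],[0.44,0.18,-0.1,0],[0.56,0.23,-0.12,0],[0.68,0.28,-0.15,0],[0.79,0.33,-0.18,0],[0.89,0.37,-0.2,0],[0.97,0.4,-0.21,0],[1,0.41,-0.21,0],[1,0.41,-0.21,0],[1,0.41,-0.21,0]]'
cat >> h.py <<'E'
def wrist():
    o=robot.get_obs();c=vision.camera("wrist")
    T=np.eye(4);T[:3,:3]=R.from_quat(o["tool_rot"]).as_matrix();T[:3,3]=o["position"]
    c=dict(c);c["cam_to_world"]=T@np.array(c["hand_eye"]);return o,c
E
python3 - <<'E'
from h import *
o,c=wrist();print(o['position'],np.round(c["K"],1).tolist(),np.round(c["cam_to_world"],3).tolist())
for l,z in(("engraver",.03),("pallet",.034),("grip",.08),("brass_bangle",.04),("bench_block",.026),("catch",.05),("buffer",.04)):
    for q in vision.outline_of("wrist",l)[:1]:
        m=q["mask"].astype(np.uint8);pts=np.argwhere(m)[:,::-1].astype(np.float32);rc=cv2.minAreaRect(pts)
        print(l,round(q["conf"],2),np.round(q["point"],1),np.round(ray_pt(c,q["point"],z),3),'corners',[np.round(ray_pt(c,b[::-1],z)[:2],3).tolist() for b in cv2.boxPoints(rc)])
cv2.imwrite("pics/w0.png",cv2.resize(c["frame"][...,::-1],(800,600),interpolation=cv2.INTER_CUBIC))
np.savez("w0.npz",frame=c["frame"],K=c["K"],cam_to_world=c["cam_to_world"])
E
```

```text
time: 3.08
position: [0.4981, 0.0195, 0.3282]
tool_rot: [0.706, 0.708, -0.001, -0.0]
ft_force: [-0.3, -0.1, 0.1]
grip_width: 0.087
grip_force: 0.0
[0.49805478 0.0194655  0.32816801] [[329.3, 0.0, 252.3], [0.0, 329.3, 192.8], [0.0, 0.0, 1.0]] [[1.0, 0.004, 0.0, 0.499], [0.004, -0.97, -0.244, 0.085], [-0.001, 0.244, -0.97, 0.483], [0.0, 0.0, 0.0, 1.0]]
engraver 0.71 [163.7 367.2] [0.658 0.013 0.03 ] corners [[0.517, 0.072], [0.839, 0.094], [0.885, -0.083], [0.532, -0.11]]
pallet 0.94 [ 49.2 314.5] [0.577 0.16  0.034] corners [[0.529, 0.216], [0.606, 0.22], [0.622, 0.105], [0.54, 0.1]]
grip 0.96 [ 51.9 311.9] [0.566 0.149 0.08 ] corners [[0.528, 0.202], [0.595, 0.205], [0.607, 0.102], [0.534, 0.099]]
brass_bangle 0.91 [ 28.  332.8] [0.597 0.183 0.04 ] corners [[0.541, 0.199], [0.595, 0.216], [0.612, 0.176], [0.558, 0.158]]
bench_block 0.9 [ 99.5 288.3] [0.546 0.099 0.026] corners [[0.522, 0.193], [0.615, 0.197], [0.628, 0.089], [0.53, 0.084]]
catch 0.75 [214.7 318.9] [ 0.591 -0.055  0.05 ] corners [[0.568, -0.035], [0.602, -0.035], [0.605, -0.083], [0.57, -0.083]]
```

View pics/w0.png

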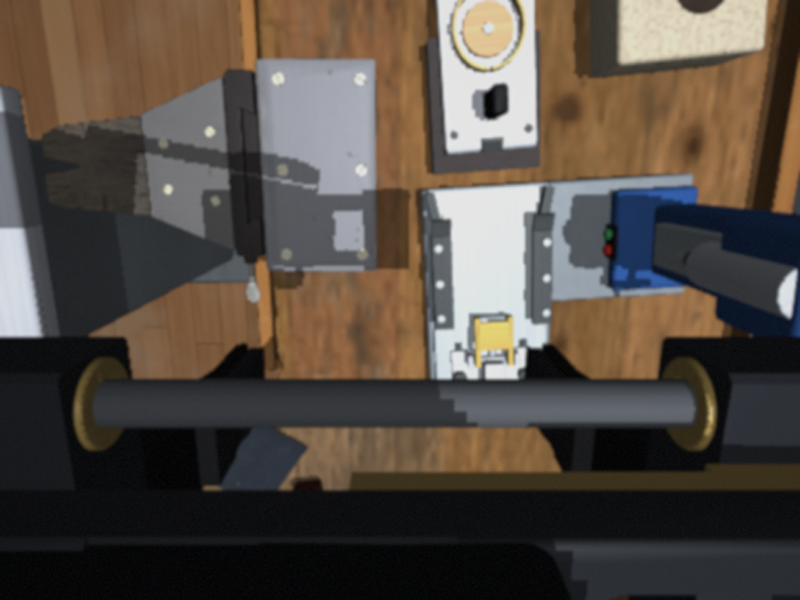

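The wrist view shows the pallet at (487,75) with its grip at (492,100), the slideway mouth at y≈187, rails at x≈440 and 543, and the catch at (493,335). I'll shift to centre on these and make rectified views at the known heights.

```bash
python3 -m handwheel '[[0.05,0.07,0,0],[0.09,0.14,0,0],[0.12,0.2,0,0],[0.12,0.22,0,0],[0.12,0.22,0,0],[0.12,0.22,0,0]]'
cat >> h.py <<'E'
def ortho(c,z,x0,x1,y0,y1,s):
    # rectified image: columns = decreasing y (machine inward to the right), rows = decreasing x
    W,H=int((y1-y0)*s),int((x1-x0)*s)
    dst=np.float32([[0,0],[W,0],[W,H],[0,H]])
    src=np.float32([proj(c,(x,y,z))[::-1] for x,y in((x1,y1),(x1,y0),(x0,y0),(x0,y1))])
    return cv2.warpPerspective(c["frame"],cv2.getPerspectiveTransform(src,dst),(W,H),flags=cv2.INTER_CUBIC)
E
python3 - <<'E'
from h import *
o,c=wrist();print(o['position'],np.round(c["cam_to_world"],4).tolist())
np.savez("w1.npz",frame=c["frame"],K=c["K"],cam_to_world=c["cam_to_world"])
for l,z in(("pallet",.034),("grip",.08),("brass_bangle",.046),("catch",.05)):
    for q in vision.look_for("wrist",l)[:1]: print(l,round(q["conf"],2),np.round(q["point"],1),np.round(ray_pt(c,q["point"],z),3))
a=ortho(c,.034,.52,.64,-.09,.225,2500);b=ortho(c,.0285,.52,.64,-.09,.225,2500)
im=np.vstack([a,b])[...,::-1].copy()
for k in range(0,im.shape[1],50): cv2.line(im,(k,0),(k,6),(0,0,255),1)
for k in range(0,600,25): cv2.line(im,(0,k),(6,k),(0,0,255),1)
cv2.imwrite("pics/o1.png",im);print(im.shape)
E
```

```text
time: 3.98
position: [0.5632, 0.0567, 0.3282]
tool_rot: [0.705, 0.709, -0.001, -0.001]
ft_force: [-0.5, 0.6, 0.1]
grip_width: 0.0869
grip_force: 0.0
[0.56322906 0.05669645 0.32824137] [[1.0, 0.0049, -0.0002, 0.5639], [0.0047, -0.97, -0.2429, 0.122], [-0.0014, 0.2429, -0.97, 0.483], [0.0, 0.0, 0.0, 1.0]]
pallet 0.98 [ 73.9 260.9] [0.574 0.168 0.034]
grip 0.94 [ 74.2 261. ] [0.573 0.163 0.08 ]
brass_bangle 0.95 [ 29.8 252.2] [0.563 0.217 0.046]
catch 0.61 [235.2 267.6] [ 0.585 -0.048  0.05 ]
(600, 787, 3)
```

View pics/o1.png

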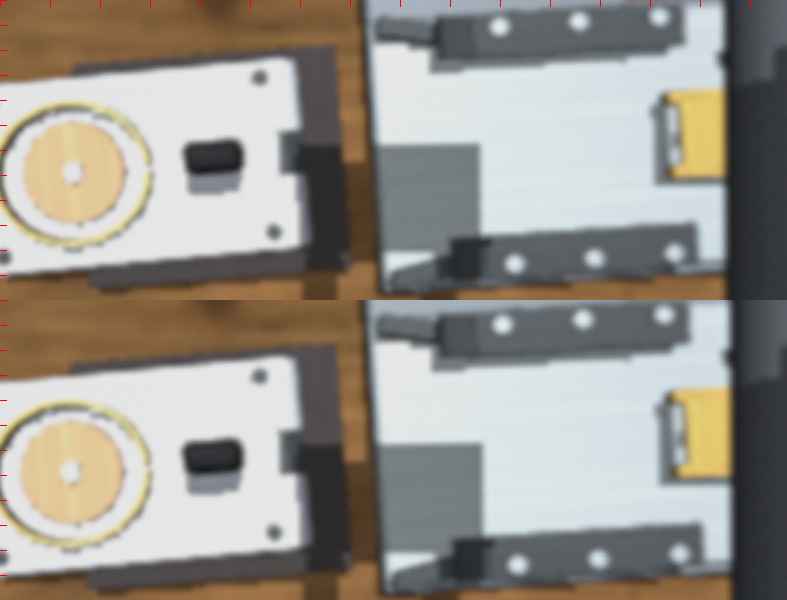

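In the upper rectified view (2.5 px/mm, z=34 mm), the pallet nose is at u≈301 with its screws at (260,77) and (274,232), and the grip base is at (214,157). The slideway mouth is at u≈376 with rails to the right. The machine is about 4° off −y and the pallet about 5°. Next I'll fit these precisely.

```bash
cat > m.py <<'E'
from h import *
def blobs(c,z,boxes,win=9,s=2500):
    g=cv2.cvtColor(ortho(c,z,.52,.64,-.09,.225,s),cv2.COLOR_RGB2GRAY).astype(float);return g
def W(u,v): return np.array([.64-v/2500,.225-u/2500])
E
python3 - <<'E'
from m import *
d=np.load("w1.npz");c={k:d[k] for k in d}
g=blobs(c,.034,0)
# pallet edges: subpixel top (dark->white) and bottom
def edge(col):
    d=np.diff(col);i=int(np.argmax(np.abs(d)));return i
top=[];bot=[]
for u in range(20,285,5):
    col=cv2.GaussianBlur(g[:,u-2:u+3].mean(1).reshape(-1,1),(1,5),0).ravel()
    t=np.where(col[40:110]>190)[0]; b=np.where(col[225:295]>190)[0]
    if len(t) and len(b): top.append((u,40+t[0]));bot.append((u,225+b[-1]))
top=np.array(top,float);bot=np.array(bot,float)
pt=np.polyfit(*top.T,1);pb=np.polyfit(*bot.T,1)
print("edges",pt,pb,np.degrees(np.arctan([pt[0],pb[0]])),"width mm",(pb-pt)@[150,1]/2.5)
nose=[]
for v in list(range(80,125,5))+list(range(185,235,5)):
    r=g[v-2:v+3].mean(0);i=np.where(r[270:330]>170)[0];nose.append((v,270+i[-1]))
nose=np.array(nose,float);pn=np.polyfit(*nose.T,1);print("nose",pn,np.degrees(np.arctan(pn[0])))
mouth=[]
g2=blobs(c,.0285,0)
for v in list(range(70,130,5))+list(range(255,262)):
    r=g2[v-2:v+3].mean(0);i=np.where(r[345:420]>150)[0];mouth.append((v,345+i[0]))
pm=np.polyfit(*np.array(mouth,float).T,1);print("mouth",pm,np.degrees(np.arctan(pm[0])))
g3=blobs(c,.0455,0)
cv2.imwrite("pics/o2.png",g3)
m=(g3>170).astype(np.uint8)
n,_,st,ce=cv2.connectedComponentsWithStats(m)
for s,p in zip(st,ce):
    if 60<s[4]<500: print("blob",s[4],p.round(1),W(*p).round(4))
# lip inner edges at z=.0455
for u in range(480,680,40): 
    col=g3[:,u-3:u+4].mean(1);print(u,[int(x) for x in col[30:100:4]],[int(x) for x in col[200:290:5]])
mt=(g<90).astype(np.uint8);n,_,st,ce=cv2.connectedComponentsWithStats(mt)
for s,p in zip(st,ce):
    if 40<s[4]<2500: print("dark34",s.tolist(),p.round(1))
g4=blobs(c,.080,0);mt=(g4<60).astype(np.uint8);n,_,st,ce=cv2.connectedComponentsWithStats(mt)
for s,p in zip(st,ce):
    if 300<s[4]<3500: print("dark80",s.tolist(),p.round(1),W(*p).round(4))
E
```

```text
edges [-0.09245283 86.13207547] [-9.20980487e-02  2.71890179e+02] [-5.28214138 -5.26198552] width mm 74.32452830188676
nose [2.50868878e-02 2.92650869e+02] 1.4370713701306277
mouth [6.85193597e-02 3.68320336e+02] 3.9197435152836775
blob 174 [648.6  20.5] [ 0.6318 -0.0345]
blob 192 [570.4  25.1] [ 0.63   -0.0032]
blob 207 [493.   30.4] [0.6279 0.0278]
blob 174 [661.8 121.7] [ 0.5913 -0.0397]
blob 160 [663.4 251. ] [ 0.5396 -0.0403]
blob 167 [585.4 256.1] [ 0.5375 -0.0092]
blob 186 [507.8 261.5] [0.5354 0.0219]
480 [115, 110, 102, 100, 100, 100, 96, 89, 98, 116, 156, 214, 229, 228, 228, 227, 228, 228] [223, 223, 222, 220, 220, 223, 202, 127, 57, 65, 79, 78, 78, 79, 80, 87, 101, 84]
520 [100, 99, 98, 97, 98, 99, 95, 92, 107, 125, 175, 221, 228, 227, 225, 226, 226, 226] [227, 226, 225, 224, 225, 224, 182, 115, 96, 96, 95, 104, 120, 114, 94, 75, 66, 88]
560 [124, 102, 96, 99, 98, 96, 93, 101, 125, 181, 219, 225, 225, 224, 224, 225, 224, 223] [226, 225, 223, 223, 225, 219, 146, 96, 96, 95, 94, 94, 94, 91, 90, 101, 81, 85]
600 [97, 96, 97, 98, 95, 87, 92, 109, 141, 197, 222, 222, 222, 221, 
[... 179 characters left out ...]
19, 218, 219] [221, 220, 219, 220, 197, 132, 96, 94, 94, 93, 93, 93, 91, 82, 83, 78, 86, 105]
dark34 [189, 0, 99, 32, 1553] [229.  15.]
dark34 [379, 19, 142, 41, 1992] [449.2  39.6]
dark34 [643, 43, 21, 5, 68] [654.   45.5]
dark34 [586, 45, 55, 6, 189] [612.2  47.4]
dark34 [186, 142, 56, 34, 1622] [213.7 158.2]
dark34 [598, 261, 79, 23, 1174] [637.4 273.2]
dark34 [504, 269, 68, 21, 908] [540.7 280.3]
dark80 [32, 0, 90, 9, 542] [67.7  3.2] [0.6387 0.1979]
dark80 [195, 149, 47, 26, 1066] [218.2 161.6] [0.5754 0.1377]
dark80 [421, 235, 44, 37, 1085] [442.3 253. ] [0.5388 0.0481][ WARN:0@0.347] global loadsave.cpp:1063 imwrite_ Unsupported depth image for selected encoder is fallbacked to CV_8U.
```

```bash
python3 -m handwheel '[[0.06,0.01,0.05,-0.003],[0.14,0.02,0.13,-0.007],[0.21,0.03,0.23,-0.01],[0.26,0.04,0.34,-0.0136],[0.272,0.043,0.45,-0.0136],[0.272,0.043,0.56,-0.0136],[0.272,0.043,0.66,-0.0136],[0.272,0.043,0.72,-0.0136],[0.272,0.043,0.76,-0.0136],[0.272,0.043,0.76,-0.0136],[0.272,0.043,0.76,-0.0136]]' 45
cat > s.py <<'E'
import sys
from h import *
o=robot.get_obs();p=np.array(o['position']);r=R.from_quat(o['tool_rot']).as_matrix()
print(p.round(4),'yaw',np.degrees(np.arctan2(r[1,0],r[0,0])).round(2),'tilt',r[:2,2].round(4))
if len(sys.argv)>3: print('rows',(r.T@(np.array([float(a) for a in sys.argv[1:4]])-p)/.3).round(4))
E
python3 s.py .5757 .1385 .059
python3 - <<'E'
from h import *
o,c=wrist()
cv2.imwrite("pics/w2.png",c["frame"][...,::-1])
E
```

```text
time: 5.15
position: [0.5766, 0.1385, 0.1009]
tool_rot: [0.675, 0.738, 0.0, 0.0]
ft_force: [-0.1, -0.1, 0.6]
grip_width: 0.0393
grip_force: 0.0
[0.5766 0.1385 0.1009] yaw 95.15 tilt [ 0.0001 -0.    ]
rows [ 0.0002 -0.0031  0.1397]
```

View pics/w2.png

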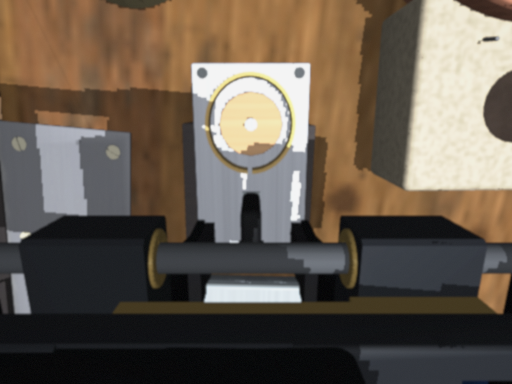

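The grip at (251,215) is centred between the fingers at x≈200 and 302, the pallet is square to the tool, and the bangle (251,123) is round its boss. Descending and gripping.

```bash
python3 -m handwheel '[[0,-0.002,0.03,0],[0,-0.002,0.06,0],[0,-0.002,0.09,0],[0,-0.002,0.12,0],[0,-0.002,0.135,0],[0,-0.002,0.14,0],[0,-0.002,0.14,0]]' && python3 -m handwheel '[[0,0,0,0],[0,0,0,0],[0,0,0,0],[0,0,0,0],[0,0,0,0],[0,0,0,0],[0,0,0,0],[0,0,0,0]]' 0 35; python3 s.py
```

```text
time: 5.78
position: [0.5754, 0.1386, 0.0578]
tool_rot: [0.674, 0.738, -0.0, -0.001]
ft_force: [0.8, -0.7, 0.2]
grip_width: 0.0392
grip_force: 0.0
time: 6.45
position: [0.5758, 0.1387, 0.0589]
tool_rot: [0.674, 0.738, -0.0, 0.0]
ft_force: [-0.1, 0.4, 2.3]
grip_width: 0.0117
grip_force: 35.0
[0.5758 0.1387 0.0589] yaw 95.18 tilt [ 0.     -0.0001]
```

```bash
python3 -m handwheel '[[-0.004,0,0,0],[-0.01,-0.001,0,0.001],[-0.018,-0.002,0,0.001],[-0.026,-0.003,0,0.002],[-0.034,-0.004,0,0.002],[-0.042,-0.005,0,0.003],[-0.05,-0.006,0,0.004],[-0.057,-0.007,0,0.004],[-0.062,-0.008,0,0.004],[-0.066,-0.008,0,0.004],[-0.066,-0.008,0,0.004]]'; python3 s.py
python3 - <<'E'
from m import *
o,c=wrist()
c=vision.camera("top")
a=ortho(c,.034,.50,.65,-.14,.25,2000)
cv2.imwrite("pics/t1.png",a[...,::-1])
E
```

```text
time: 7.37
position: [0.5757, 0.1188, 0.0589]
tool_rot: [0.684, 0.729, 0.001, 0.0]
ft_force: [-0.2, 4.4, 3.4]
grip_width: 0.0119
grip_force: 35.0
[0.5757 0.1188 0.0589] yaw 93.68 tilt [0.0011 0.0006]
```

View pics/t1.png

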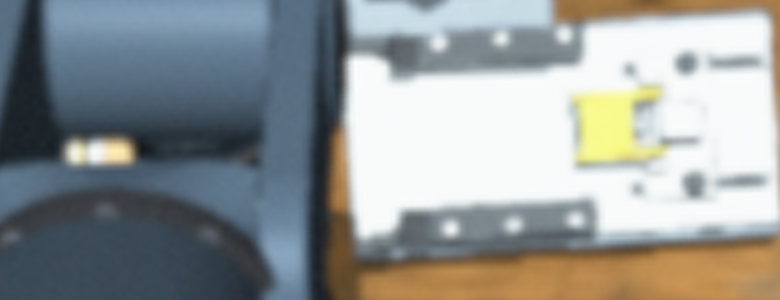

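The top view shows the catch (605,128) and rails clear, but the arm hides the pallet. Now a small lift to clear the sill step, felt by force.

```bash
python3 -m handwheel '[[0,0,-0.003,0],[0,0,-0.006,0],[0,0,-0.009,0],[0,0,-0.011,0],[0,0,-0.011,0],[0,0,-0.011,0]]'; python3 s.py; python3 -m handwheel '[[-0.003,0,0,0],[-0.007,0,0,0],[-0.012,0,0,0],[-0.017,0,0,0],[-0.021,0,0,0],[-0.025,0,0,0],[-0.025,0,0,0]]';python3 s.py
```

```text
time: 7.97
position: [0.5747, 0.1184, 0.0614]
tool_rot: [0.684, 0.73, -0.001, -0.0]
ft_force: [-0.1, -0.7, -6.7]
grip_width: 0.0116
grip_force: 35.0
[0.5747 0.1184 0.0614] yaw 93.74 tilt [-0.0014 -0.0004]
time: 8.55
position: [0.5757, 0.1109, 0.062]
tool_rot: [0.684, 0.73, -0.0, 0.0]
ft_force: [0.5, 0.7, -5.2]
grip_width: 0.0118
grip_force: 35.0
[0.5757 0.1109 0.062 ] yaw 93.72 tilt [ 0.     -0.0001]
```

```bash
python3 -m handwheel '[[-0.003,0,0,0],[-0.006,0,0,0],[-0.009,0,0,0],[-0.012,0,0,0],[-0.015,0,0,0],[-0.018,0,0,0],[-0.018,0,0,0]]';python3 s.py
```

```text
time: 9.13
position: [0.5761, 0.1057, 0.062]
tool_rot: [0.684, 0.73, -0.0, 0.0]
ft_force: [-0.0, 0.7, -5.8]
grip_width: 0.0115
grip_force: 35.0
[0.5761 0.1057 0.062 ] yaw 93.72 tilt [ 0.     -0.0001]
```

```bash
python3 -m handwheel '[[-0.003,0,0,0],[-0.006,0,0,0],[-0.009,0,0,0],[-0.012,0,0,0],[-0.015,0,0,0],[-0.018,0,0,0],[-0.018,0,0,0]]';python3 s.py
```

```text
time: 9.72
position: [0.5768, 0.1003, 0.0624]
tool_rot: [0.684, 0.73, 0.0, 0.0]
ft_force: [-0.8, 3.9, -0.1]
grip_width: 0.0119
grip_force: 35.0
[0.5768 0.1003 0.0624] yaw 93.73 tilt [ 0.001  -0.0001]
```

```bash
python3 -m handwheel '[[0,0,-0.001,0],[0,0,-0.002,0],[-0.003,0,-0.003,0],[-0.006,0,-0.003,0],[-0.009,0,-0.003,0],[-0.012,0,-0.003,0],[-0.015,0,-0.003,0],[-0.02,0,-0.003,0],[-0.02,0,-0.003,0]]';python3 s.py
```

```text
time: 10.47
position: [0.5767, 0.0941, 0.0627]
tool_rot: [0.684, 0.73, -0.0, -0.0]
ft_force: [-0.1, 0.3, -6.0]
grip_width: 0.0119
grip_force: 35.0
[0.5767 0.0941 0.0627] yaw 93.72 tilt [-0.0004 -0.0002]
```

```bash
python3 -m handwheel '[[0,0,0.001,0],[0,0,0.001,0],[0,0,0.001,0]]'; python3 -m handwheel '[[0,0,0.001,0],[0,0,0.001,0],[0,0,0.001,0]]'; python3 s.py
```

```text
time: 10.72
position: [0.5767, 0.0945, 0.0625]
tool_rot: [0.684, 0.73, -0.0, -0.0]
ft_force: [-0.7, 0.0, -5.6]
grip_width: 0.0119
grip_force: 35.0
time: 10.97
position: [0.5768, 0.0946, 0.0625]
tool_rot: [0.684, 0.73, 0.0, 0.0]
ft_force: [-0.9, -0.1, -4.0]
grip_width: 0.0121
grip_force: 35.0
[0.5768 0.0946 0.0625] yaw 93.74 tilt [ 0.0001 -0.    ]
```

```bash
python3 -m handwheel '[[-0.003,0,0.001,0],[-0.008,0,0.001,0],[-0.014,0,0.001,0],[-0.02,0,0.001,0],[-0.026,0,0.001,0],[-0.032,0,0.001,0],[-0.036,0,0.001,0],[-0.04,0,0.001,0],[-0.04,0,0.001,0]]';python3 s.py
```

```text
time: 11.72
position: [0.5781, 0.0825, 0.0625]
tool_rot: [0.684, 0.73, 0.001, 0.0]
ft_force: [-0.3, 4.6, 4.5]
grip_width: 0.0118
grip_force: 35.0
[0.5781 0.0825 0.0625] yaw 93.71 tilt [0.0013 0.0003]
```

```bash
python3 - <<'E'
from m import *
o,c=wrist()
cv2.imwrite("pics/w3.png",cv2.resize(c["frame"][...,::-1],(800,600)))
E
```

```text
(no output)
```

View pics/w3.png

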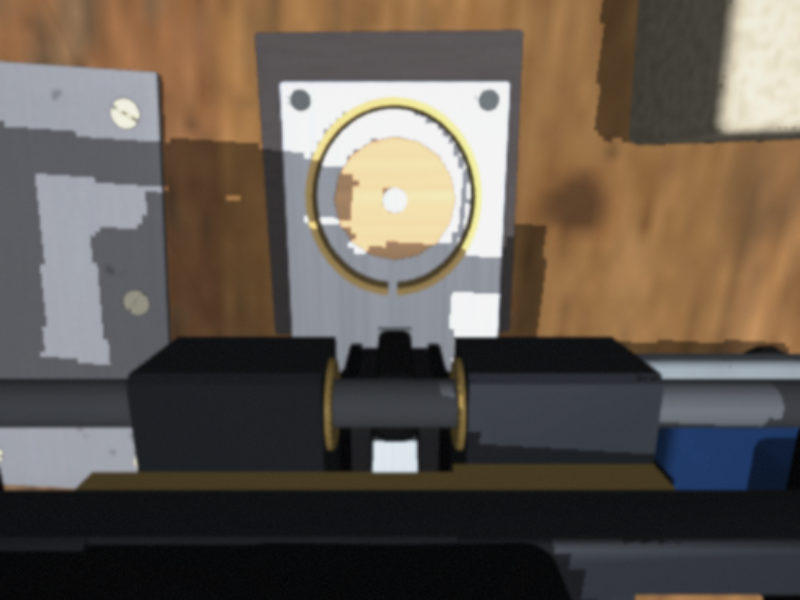

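The tail and bangle (395,195) look right: the bangle is round its boss and the pallet is square. I'll ease the downward press and continue in.

```bash
python3 -m handwheel '[[0,-0.001,-0.001,0],[-0.004,-0.002,-0.001,0],[-0.009,-0.002,-0.001,0],[-0.015,-0.002,-0.001,0],[-0.021,-0.002,-0.001,0],[-0.027,-0.002,-0.001,0],[-0.033,-0.002,-0.001,0],[-0.038,-0.002,-0.001,0],[-0.04,-0.002,-0.001,0],[-0.04,-0.002,-0.001,0]]';python3 s.py
```

```text
time: 12.6
position: [0.5779, 0.0703, 0.0625]
tool_rot: [0.684, 0.73, 0.0, 0.0]
ft_force: [0.0, 5.4, 4.1]
grip_width: 0.012
grip_force: 35.0
[0.5779 0.0703 0.0625] yaw 93.72 tilt [0.0003 0.0001]
```

```bash
python3 -m handwheel '[[0,0,-0.001,0],[0,0,-0.001,0],[0,0,-0.001,0]]'; python3 -m handwheel '[[-0.004,0.001,-0.001,0],[-0.009,0.001,-0.001,0],[-0.015,0.001,-0.001,0],[-0.021,0.001,-0.001,0],[-0.027,0.001,-0.001,0],[-0.033,0.001,-0.001,0],[-0.038,0.001,-0.001,0],[-0.04,0.001,-0.001,0],[-0.04,0.001,-0.001,0]]';python3 s.py
```

```text
time: 12.85
position: [0.5778, 0.0703, 0.0625]
tool_rot: [0.684, 0.73, -0.0, 0.0]
ft_force: [0.3, 3.2, 2.5]
grip_width: 0.0117
grip_force: 35.0
time: 13.6
position: [0.5784, 0.058, 0.0625]
tool_rot: [0.684, 0.73, -0.001, -0.0]
ft_force: [-1.3, 1.2, -1.8]
grip_width: 0.0118
grip_force: 35.0
[0.5784 0.058  0.0625] yaw 93.73 tilt [-0.0011 -0.0005]
```

```bash
python3 -m handwheel '[[-0.004,0.001,0,0],[-0.01,0.002,0,0],[-0.018,0.003,0,0],[-0.026,0.003,0,0],[-0.034,0.003,0,0],[-0.042,0.003,0,0],[-0.05,0.003,0,0],[-0.057,0.003,0,0],[-0.063,0.003,0,0],[-0.066,0.003,0,0],[-0.066,0.003,0,0]]';python3 s.py
```

```text
time: 14.52
position: [0.5809, 0.0384, 0.0627]
tool_rot: [0.684, 0.73, -0.0, 0.0]
ft_force: [0.5, 0.3, -5.3]
grip_width: 0.0118
grip_force: 35.0
[0.5809 0.0384 0.0627] yaw 93.73 tilt [-0.0003 -0.0004]
```

```bash
python3 -m handwheel '[[-0.004,-0.001,0.001,0],[-0.01,-0.001,0.001,0],[-0.018,-0.001,0.001,0],[-0.026,-0.001,0.001,0],[-0.034,-0.001,0.001,0],[-0.042,-0.001,0.001,0],[-0.05,-0.001,0.001,0],[-0.057,-0.001,0.001,0],[-0.063,-0.001,0.001,0],[-0.066,-0.001,0.001,0],[-0.066,-0.001,0.001,0]]';python3 s.py
```

```text
time: 15.43
position: [0.5821, 0.0187, 0.0626]
tool_rot: [0.684, 0.73, -0.0, 0.0]
ft_force: [-0.1, -1.0, -3.4]
grip_width: 0.0122
grip_force: 35.0
[0.5821 0.0187 0.0626] yaw 93.73 tilt [ 0.0001 -0.0003]
```

```bash
for i in 1; do python3 -m handwheel '[[-0.003,0,0.001,0],[-0.007,0,0.001,0],[-0.011,0,0.001,0],[-0.015,0,0.001,0],[-0.019,0,0.001,0],[-0.023,0,0.001,0],[-0.027,0,0.001,0],[-0.03,0,0.001,0],[-0.03,0,0.001,0]]';python3 s.py; done
```

```text
time: 16.18
position: [0.5828, 0.01, 0.0626]
tool_rot: [0.684, 0.73, 0.0, 0.0]
ft_force: [0.4, 4.0, 2.1]
grip_width: 0.0115
grip_force: 35.0
[0.5828 0.01   0.0626] yaw 93.72 tilt [0.0006 0.0001]
```

```bash
python3 -m handwheel '[[-0.003,0,0,0],[-0.006,0,0,0],[-0.009,0,0,0],[-0.012,0,0,0],[-0.015,0,0,0],[-0.018,0,0,0],[-0.02,0,0,0],[-0.02,0,0,0]]';python3 s.py
```

```text
time: 16.85
position: [0.5831, 0.0042, 0.0625]
tool_rot: [0.684, 0.73, 0.0, 0.0]
ft_force: [0.1, 4.6, 2.9]
grip_width: 0.0118
grip_force: 35.0
[0.5831 0.0042 0.0625] yaw 93.72 tilt [0.0004 0.0003]
```

```bash
python3 -m handwheel '[[-0.002,0,-0.001,0],[-0.005,0,-0.001,0],[-0.008,0,-0.001,0],[-0.011,0,-0.001,0],[-0.014,0,-0.001,0],[-0.017,0,-0.001,0],[-0.017,0,-0.001,0]]';python3 s.py
```

```text
time: 17.43
position: [0.5833, -0.0013, 0.0625]
tool_rot: [0.684, 0.73, -0.0, 0.0]
ft_force: [-0.9, 4.6, 1.7]
grip_width: 0.0114
grip_force: 35.0
[ 0.5833 -0.0013  0.0625] yaw 93.73 tilt [-0.0001 -0.0002]
```

```bash
python3 -m handwheel '[[-0.002,0,0,0],[-0.005,0,0,0],[-0.008,0,0,0],[-0.011,0,0,0],[-0.014,0,0,0],[-0.017,0,0,0],[-0.017,0,0,0]]';python3 s.py
```

```text
time: 18.02
position: [0.5836, -0.0064, 0.0625]
tool_rot: [0.684, 0.73, -0.0, 0.0]
ft_force: [-0.6, 3.4, 1.0]
grip_width: 0.0118
grip_force: 35.0
[ 0.5836 -0.0064  0.0625] yaw 93.73 tilt [-0.0001 -0.0002]
```

```bash
python3 -m handwheel '[[-0.002,0,0,0],[-0.005,0,0,0],[-0.008,0,0,0],[-0.011,0,0,0],[-0.014,0,0,0],[-0.017,0,0,0],[-0.017,0,0,0]]';python3 s.py
```

```text
time: 18.6
position: [0.5838, -0.0102, 0.0625]
tool_rot: [0.684, 0.73, 0.0, -0.001]
ft_force: [0.6, 7.1, 2.4]
grip_width: 0.0119
grip_force: 35.0
[ 0.5838 -0.0102  0.0625] yaw 93.7 tilt [-0.0003  0.0015]
```

```bash
python3 - <<'E'
from h import *
c=vision.camera("top");s=vision.camera("scene")
for n in("top","scene"):
    for l in("catch","pallet"): print(n,l,[(round(q["conf"],2),np.round(q["point"]).tolist()) for q in vision.look_for(n,l)[:2]])
a=cv2.resize(c["frame"][130:230,220:340],None,fx=3.2,fy=3.2,interpolation=cv2.INTER_CUBIC)
b=cv2.resize(s["frame"][170:270,190:310],None,fx=3.2,fy=3.2,interpolation=cv2.INTER_CUBIC)
cv2.imwrite("pics/v4.png",np.hstack([a,b])[...,::-1])
E
```

```text
top catch []
top pallet [(0.66, [109.0, 256.0])]
scene catch []
scene pallet [(0.8, [208.0, 242.0]), (0.28, [208.0, 237.0])]
```

View pics/v4.png

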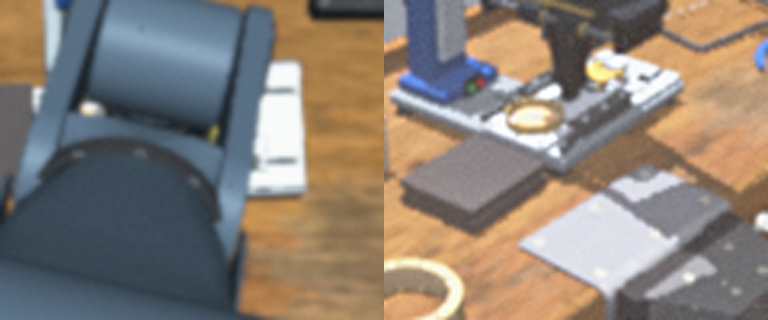

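The scene crop shows the pallet in the guides with the bangle round its boss (535,115) and the yellow catch just ahead of the grip (605,72). The force step to 7 N fits the roller meeting the ridge. Continuing in small steps.

```bash
python3 -m handwheel '[[-0.002,0,0,0],[-0.004,0,0,0],[-0.006,0,0,0],[-0.008,0,0,0],[-0.008,0,0,0]]';python3 s.py
```

```text
time: 19.32
position: [0.584, -0.0125, 0.0625]
tool_rot: [0.684, 0.73, 0.001, -0.001]
ft_force: [-0.3, 7.4, 1.7]
grip_width: 0.012
grip_force: 35.0
[ 0.584  -0.0125  0.0625] yaw 93.7 tilt [-0.0003  0.0017]
```

```bash
python3 -m handwheel '[[-0.002,0,0,0],[-0.004,0,0,0],[-0.006,0,0,0],[-0.008,0,0,0],[-0.008,0,0,0]]';python3 s.py
```

```text
time: 19.73
position: [0.5842, -0.0153, 0.0625]
tool_rot: [0.684, 0.73, 0.0, -0.0]
ft_force: [-0.6, 6.2, 1.8]
grip_width: 0.0118
grip_force: 35.0
[ 0.5842 -0.0153  0.0625] yaw 93.72 tilt [-0.0002  0.001 ]
```

```bash
python3 -m handwheel '[[-0.002,0,0,0],[-0.004,0,0,0],[-0.006,0,0,0],[-0.008,0,0,0],[-0.008,0,0,0]]';python3 s.py
```

```text
time: 20.15
position: [0.5842, -0.0167, 0.0626]
tool_rot: [0.684, 0.729, 0.001, -0.001]
ft_force: [-0.2, 9.6, 2.5]
grip_width: 0.0116
grip_force: 35.0
[ 0.5842 -0.0167  0.0626] yaw 93.68 tilt [-0.0002  0.0026]
```

```bash
python3 -m handwheel '[[-0.002,0,0,0],[-0.004,0,0,0],[-0.006,0,0,0],[-0.006,0,0,0]]';python3 s.py
```

```text
time: 20.48
position: [0.5843, -0.0185, 0.0626]
tool_rot: [0.684, 0.73, 0.001, -0.001]
ft_force: [0.1, 9.5, 2.1]
grip_width: 0.0114
grip_force: 35.0
[ 0.5843 -0.0185  0.0626] yaw 93.69 tilt [-0.0003  0.0025]
```

```bash
python3 -m handwheel '[[-0.001,0,0,0],[-0.003,0,0,0],[-0.004,0,0,0],[-0.004,0,0,0],[-0.004,0,0,0]]';python3 s.py
```

```text
time: 20.9
position: [0.5844, -0.0195, 0.0626]
tool_rot: [0.684, 0.729, 0.001, -0.001]
ft_force: [0.6, 10.9, 2.1]
grip_width: 0.0119
grip_force: 35.0
[ 0.5844 -0.0195  0.0626] yaw 93.68 tilt [-0.0003  0.0028]
```

```bash
python3 -m handwheel '[[-0.001,0,0,0],[-0.003,0,0,0],[-0.004,0,0,0],[-0.004,0,0,0],[-0.004,0,0,0]]';python3 s.py
```

```text
time: 21.32
position: [0.5844, -0.0202, 0.0626]
tool_rot: [0.684, 0.729, 0.001, -0.001]
ft_force: [0.0, 11.2, 2.5]
grip_width: 0.0119
grip_force: 35.0
[ 0.5844 -0.0202  0.0626] yaw 93.67 tilt [-0.0005  0.0034]
```

```bash
python3 -m handwheel '[[-0.001,0,0,0],[-0.002,0,0,0],[-0.003,0,0,0],[-0.003,0,0,0],[-0.003,0,0,0]]';python3 s.py
```

```text
time: 21.73
position: [0.5845, -0.0209, 0.0626]
tool_rot: [0.684, 0.729, 0.001, -0.001]
ft_force: [-1.0, 10.3, 3.9]
grip_width: 0.0115
grip_force: 35.0
[ 0.5845 -0.0209  0.0626] yaw 93.66 tilt [-0.0004  0.0038]
```

```bash
python3 -m handwheel '[[-0.001,0,0,0],[-0.002,0,0,0],[-0.003,0,0,0],[-0.003,0,0,0],[-0.003,0,0,0]]';python3 s.py
```

```text
time: 22.15
position: [0.5845, -0.0216, 0.0627]
tool_rot: [0.684, 0.729, 0.001, -0.002]
ft_force: [0.7, 12.3, 3.6]
grip_width: 0.0116
grip_force: 35.0
[ 0.5845 -0.0216  0.0627] yaw 93.66 tilt [-0.0005  0.0041]
```

```bash
python3 -m handwheel '[[0.002,0,0,0],[0.004,0,0,0],[0.004,0,0,0],[0.004,0,0,0]]';python3 s.py;python3 -m handwheel '[[0.002,0,0,0],[0.004,0,0,0],[0.004,0,0,0],[0.004,0,0,0]]';python3 s.py
```

```text
time: 22.48
position: [0.5845, -0.0214, 0.0626]
tool_rot: [0.684, 0.73, 0.001, -0.001]
ft_force: [0.7, 8.2, 2.5]
grip_width: 0.0118
grip_force: 35.0
[ 0.5845 -0.0214  0.0626] yaw 93.69 tilt [-0.0004  0.0024]
time: 22.82
position: [0.5845, -0.0213, 0.0625]
tool_rot: [0.684, 0.73, 0.0, -0.0]
ft_force: [-0.6, 6.0, 1.6]
grip_width: 0.0117
grip_force: 35.0
[ 0.5845 -0.0213  0.0625] yaw 93.72 tilt [-0.0004  0.0009]
```

```bash
python3 -m handwheel '[[0.002,0,0,0],[0.004,0,0,0],[0.004,0,0,0],[0.004,0,0,0]]';python3 s.py;python3 -m handwheel '[[0.002,0,0,0],[0.004,0,0,0],[0.004,0,0,0],[0.004,0,0,0]]';python3 s.py
```

```text
time: 23.15
position: [0.5845, -0.021, 0.0626]
tool_rot: [0.684, 0.73, -0.0, 0.0]
ft_force: [0.1, 3.3, 1.0]
grip_width: 0.012
grip_force: 35.0
[ 0.5845 -0.021   0.0626] yaw 93.73 tilt [-0.0001 -0.0002]
time: 23.48
position: [0.5845, -0.0198, 0.0625]
tool_rot: [0.684, 0.73, -0.0, 0.0]
ft_force: [-1.3, 1.1, 1.7]
grip_width: 0.0114
grip_force: 35.0
[ 0.5845 -0.0198  0.0625] yaw 93.73 tilt [-0.0001 -0.0003]
```

```bash
python3 -m handwheel '[[0.002,0,0,0],[0.004,0,0,0],[0.004,0,0,0],[0.004,0,0,0]]';python3 s.py
```

```text
time: 23.82
position: [0.5845, -0.0192, 0.0626]
tool_rot: [0.684, 0.73, -0.0, 0.0]
ft_force: [-2.1, -3.0, 0.8]
grip_width: 0.0112
grip_force: 35.0
[ 0.5845 -0.0192  0.0626] yaw 93.75 tilt [ 0.0001 -0.0011]
```

```bash
python3 -m handwheel '[[0.001,0,0,0],[0.002,0,0,0],[0.002,0,0,0],[0.002,0,0,0]]';python3 s.py
```

```text
time: 24.15
position: [0.5845, -0.019, 0.0625]
tool_rot: [0.684, 0.73, -0.001, 0.001]
ft_force: [-1.8, -5.1, 0.2]
grip_width: 0.0121
grip_force: 35.0
[ 0.5845 -0.019   0.0625] yaw 93.76 tilt [ 0.0001 -0.0018]
```

The pull test met 5 N with no movement, so the catch is holding. I'll relax to zero force and let go.

```bash
python3 -m handwheel '[[-0.002,0,0,0],[-0.005,0,0,0],[-0.005,0,0,0],[-0.005,0,0,0]]'; python3 -m handwheel '[[0,0,0,0],[0,0,0,0],[0,0,0,0],[0,0,0,0],[0,0,0,0],[0,0,0,0],[0,0,0,0],[0,0,0,0]]' 45; python3 -m handwheel '[[0,0,-0.02,0],[0,0,-0.05,0],[0,0,-0.1,0],[0,0,-0.18,0],[0,0,-0.28,0],[0,0,-0.4,0],[0,0,-0.52,0],[0,0,-0.64,0],[0,0,-0.74,0],[0,0,-0.8,0],[0,0,-0.8,0]]'; python3 s.py
python3 - <<'E'
from m import *
o,c=wrist()
s=vision.camera("scene")
np.savez("w5.npz",frame=c["frame"],K=c["K"],cam_to_world=c["cam_to_world"])
a=cv2.resize(c["frame"][...,::-1],(480,360));b=cv2.resize(s["frame"][170:260,200:300],(320,288),interpolation=cv2.INTER_CUBIC)[...,::-1]
im=np.zeros((360,800,3),np.uint8);im[:,:480]=a;im[:288,480:]=b;cv2.imwrite("pics/v5.png",im)
E
```

```text
time: 24.48
position: [0.5845, -0.019, 0.0625]
tool_rot: [0.684, 0.73, 0.0, -0.0]
ft_force: [-0.4, -1.7, 1.1]
grip_width: 0.0115
grip_force: 35.0
time: 25.15
position: [0.5845, -0.0192, 0.0626]
tool_rot: [0.684, 0.73, 0.0, 0.0]
ft_force: [-0.6, -0.0, -0.4]
grip_width: 0.0388
grip_force: 0.0
time: 26.07
position: [0.5871, -0.0197, 0.309]
tool_rot: [0.684, 0.73, 0.003, 0.005]
ft_force: [0.6, 0.8, 1.0]
grip_width: 0.039
grip_force: 0.0
[ 0.5871 -0.0197  0.309 ] yaw 93.74 tilt [ 0.0118 -0.0026]
```

View pics/v5.png

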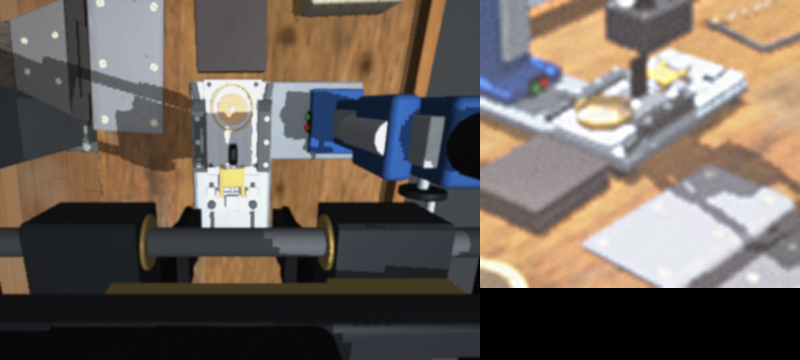

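The wrist view shows the pallet in the slideway with its grip at (233,153), its nose under the brass catch (232,180) and the bangle round the boss (232,105). I'll zoom in to check the catch.

```bash
python3 - <<'E'
from m import *
o,c=wrist();d=np.load("w5.npz")
for l,z in(("grip",.083),("brass_bangle",.046)):
    for q in vision.look_for("wrist",l)[:1]: print(l,q["conf"],ray_pt(c,q["point"],z).round(4))
g=cv2.cvtColor(ortho(c,.0835,.54,.63,-.08,.08,2500),cv2.COLOR_RGB2GRAY)
n,_,st,ce=cv2.connectedComponentsWithStats((g<60).astype(np.uint8))
for s,p in zip(st,ce):
    if 300<s[4]<3500: print(s.tolist(),(.63-p[1]/2500).round(4),(.08-p[0]/2500).round(4))
im=cv2.resize(c["frame"][75:230,190:310],None,fx=3.8,fy=3.8,interpolation=cv2.INTER_CUBIC)
cv2.imwrite("pics/v6.png",im[...,::-1])
E
```

```text
grip 0.83 [0.5821 0.019  0.083 ]
brass_bangle 0.81 [0.6044 0.0525 0.046 ]
[210, 99, 63, 26, 1371] 0.5852 -0.0166
[231, 194, 53, 30, 456] 0.5474 -0.0232
```

View pics/v6.png

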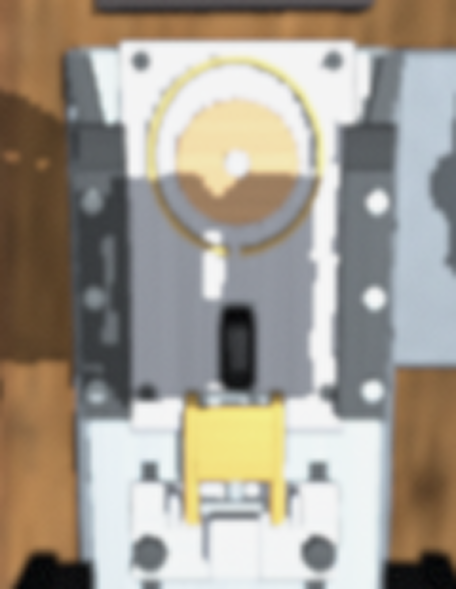

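```bash
python3 - <<'E'
from m import *
d=np.load("w5.npz");c={k:d[k] for k in d}
d1=np.load("w1.npz");c1={k:d1[k] for k in d1}
f=lambda u,v:(75+v/3.8,190+u/3.8)
print("old lip screws z.0468");g=cv2.cvtColor(ortho(c1,.0468,.52,.64,-.09,.225,2500),cv2.COLOR_RGB2GRAY)
n,_,st,ce=cv2.connectedComponentsWithStats((g>170).astype(np.uint8));print([W(*p).round(4).tolist() for s,p in zip(st,ce) if 60<s[4]<500])
o,c=wrist()
print("now lip",[ray_pt(c,f(*p),.0468)[:2].round(4).tolist() for p in((97,392),(95,298),(92,203),(372,391),(373,298),(376,203))])
print("nose screws",[ray_pt(c,f(*p),.0375)[:2].round(4).tolist() for p in((147,392),(328,392))],"tail",[ray_pt(c,f(*p),.0375)[:2].round(4).tolist() for p in((140,61),(334,61))])
print("old nose screws",[ray_pt(c1,proj(c1,[*W(*p),.034])[:2],.034)[:2].round(4).tolist() for p in((260,77),(274,232))])
E
```

```text
old lip screws z.0468
[[0.6315, -0.034], [0.6297, -0.0028], [0.6277, 0.0281], [0.5913, -0.0392], [0.5397, -0.0398], [0.5376, -0.0088], [0.5355, 0.0222]]
now lip [[0.5378, -0.0397], [0.5359, -0.0084], [0.5338, 0.022], [0.6291, -0.0334], [0.6266, -0.0025], [0.6248, 0.028]]
nose screws [[0.5538, -0.0406], [0.6153, -0.0365]] tail [[0.5464, 0.0671], [0.6083, 0.0711]]
old nose screws [[0.6092, 0.121], [0.5472, 0.1154]]
```

```bash
python3 -c "
from rig import job
print(job.hand_in())"
```

```text
the job is handed in; nothing more can be done
None
```

The pallet was pushed home and I let go. It held against a 5 N pull-back, and the pictures show the catch roller behind the ridge and the bangle still round its boss. I handed the job in at about 26 s of robot time and have no verdict back.

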